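Show the bench camera which stones go into the ring

TASK

Start the bench recorder by pressing its red button down with a fingertip and letting it go. Then show the camera which stones the ring takes: point closely from above at the middle of the dish of green stones, fingertips about 2 to 3 cm above its rim, and stay there for two seconds, then do the same at the dish of clear stones and finish still pointing there. Touch no dish, lift the hand well clear between places so that the red and blue stones are never pointed at, and leave everything else on the bench as it lies.

Things in the scene. Friction and masses are not known exactly. Their poses are not given: they have to be found in the camera images.
- rec_button_top (a point): Centre of the top of the red round push button (28 mm across) in its black housing on the grey recorder box (110 x 80 x 35 mm, fixed to the bench, turned by up to 0.4 rad). Pressed straight down; nothing else stands higher on the box. The point goes down with the button.
- recorder: The grey recorder box with its button, 110 (along its x) x 80 x 35 mm, fixed; origin under its centre; the button stands 20 mm to -x of the centre.
- rec_button (a joint): Travel of the recorder's button in m: 0 released, 0.006 fully down (5 N); it springs back. It counts as pressed beyond 0.004.
- dish_green_rim (a point): Site at the centre of the mouth of the shallow round black dish holding green stones, level with the rim, 18 mm above the bench (z up). The dish is loose, 66 mm across at the rim, 18 mm tall, 0.12 kg; the heap of stones inside is 46 mm wide and no higher than the rim. All four dishes are alike but for the stones' colour and stand in any order, rims at least 30 mm apart. What the hand points at is what lies below the middle between its two fingertips.
- dish_clear_rim (a point): Site at the centre of the mouth of the shallow round black dish holding clear (colourless, whitish) stones, level with the rim, 18 mm above the bench (z up). The dish is loose, 66 mm across at the rim, 18 mm tall, 0.12 kg; the heap of stones inside is 46 mm wide and no higher than the rim. All four dishes are alike but for the stones' colour and stand in any order, rims at least 30 mm apart. What the hand points at is what lies below the middle between its two fingertips.
- dish_red_rim (a point): Site at the centre of the mouth of the shallow round black dish holding red stones, level with the rim, 18 mm above the bench (z up). The dish is loose, 66 mm across at the rim, 18 mm tall, 0.12 kg; the heap of stones inside is 46 mm wide and no higher than the rim. All four dishes are alike but for the stones' colour and stand in any order, rims at least 30 mm apart. What the hand points at is what lies below the middle between its two fingertips.
- dish_blue_rim (a point): Site at the centre of the mouth of the shallow round black dish holding blue stones, level with the rim, 18 mm above the bench (z up). The dish is loose, 66 mm across at the rim, 18 mm tall, 0.12 kg; the heap of stones inside is 46 mm wide and no higher than the rim. All four dishes are alike but for the stones' colour and stand in any order, rims at least 30 mm apart. What the hand points at is what lies below the middle between its two fingertips.
- dish_green: The black dish of green stones itself; origin at the centre of its underside, z up.
- dish_clear: The black dish of clear stones itself; origin at the centre of its underside, z up.
- dish_red: The black dish of red stones itself; origin at the centre of its underside, z up.
- dish_blue: The black dish of blue stones itself; origin at the centre of its underside, z up.
- ring_clamp: Bystander: the half-set gold ring with green stones on its upright clamp, loose, 72 mm wide round steel foot, 66 mm tall; origin under its centre. Stands to the right of the dishes.
- loupe: Bystander: black eye loupe, a loose drum 38 mm across and 28 mm tall; origin under its centre.
- tweezers: Bystander: steel tweezers lying flat, loose, 130 mm long along their x, 18 mm wide, 6 mm high; origin under the middle.
- graver: Bystander: graver with a dark wooden handle lying flat, loose, about 165 mm long along its x, 22 mm high; origin near the middle, at the bench top.

How it is judged:
By the outcome, as a careful person would: the job done as asked, in the order asked, and still so for the second after the job is handed in, with the robot touching nothing.
It also fails if it takes over 48 s, if anything falls off the work surface, if the arm or the gripper's body presses on something with over 40 N, if the wrist force passes 120 N, or if a joint passes its speed limit or range.

ROBOT

A 6-joint arm with a two-finger parallel gripper is mounted at the origin on the work surface. World frame = base frame: x ahead of the robot, y to its left, z up, the work surface at z = 0. Lengths are in mm, angles in rad, forces in N, time in s.
With the tool pointing down it reaches from about 350 to 875 mm from the base axis. Payload 4.2 kg.
Tool frame: the origin (TCP) lies on the centre line of the jaws, within the pads' length; the fingertips stand 25 mm ahead of it and the grasp point (between the pads) lies 6 mm ahead of it; z points along the fingers, y is the direction in which the jaws open and shut (so a half turn about z gives the same grasp; the last joint's range is limited). The gripper opens to 85 mm and grips with 20 to 120 N. Pads are 22 mm wide; open, the fingers measure 114 mm over their backs; the gripper's body (76 mm by 85 mm) begins 54 mm behind the grasp point. The pads swing forward as they close: fully open they stand 13 mm farther back than shut.
Start: joints at [1.472, 0.385, 0.008, 0, -1.194, -0.259], TCP at [218.851, 585.409, 256.312] pointing down, gripper open.
Joint ranges: [-3.14, 3.14], [-1.21, 2.06], [-1.07, 1.41], [-3.16, 2.05], [-2.99, -0.16], [-3.1, 3.1]. Speed limits (rad/s): [2.79, 2.79, 3.14, 3.14, 3.14, 3.14].

INTERFACE

Orientations are given as a unit quaternion [x, y, z, w].
In Python, from bench import arm gives the robot as it stands.
- The arm moves only by the tool drive_tool, never from a script. Its argument "plan" is a list of rows, each a list of 2 entries, a list of its own where there are three numbers: the shift along the tool's x, y, z in m, then the turn about the tool's z in degrees. A call has 1 to 12 rows; each row shifts and turns the commanded pose from where the row before left it, along the tool's axes as they then stand; what a row does not reach is not made up. A row lasts 1/8 s, in which the tool goes at most 62.5 mm and 10.7 degrees, less where a joint would pass 70% of its speed; a pose out of reach is approached as far as the arm can. A call with a gripper value outside its range is refused whole. "fingers" is the closure, from -1 (fully open) to 1 (shut), so that 0 is half open, set as the call begins (left out, the last holds). The fingers move at their own pace and stop on an object; the grip force is fixed at half the most. Time passes only in rows, so rows that do not move let the fingers close. It gives the time, the measured TCP pose, the force and the opening at its end, in the units of the state.
- arm.read_state(): the state, without advancing time (a new reading comes with each control period).
- arm.get_image(name): name is "side" or "top"; returns a dict with "image" (400x640x3 uint8, red, green, blue), "K" (3x3 intrinsics, pixels), "R" (3x3) and "t" (3): a world point X has camera coordinates R X + t. Camera axes: x right, y down, z forward; pixel columns grow to the right and rows downward; lengths in mm; the calibration is good to about 2 mm. A picture is of the moment at which its call begins. There is no depth.
- arm.job_done(): hands the job in, once; it reports no verdict.
The state is a dict: "clock": time; "joints": joint angles; "joint_vel": joint speeds; "joint_efforts": joint torques, N m; "position": TCP position; "ee_rot": TCP orientation; "contact_force": force on the tool from outside, world axes, zero at the start; "wrist_torque": the same for the moment, N m; "gripper_width": finger opening in mm.
Only numpy, scipy, OpenCV 4.12 (cv2) and the standard library are available. Lean on these libraries where they do the work, as an engineer would, in place of code of your own. Each camera call takes 0.05 s, during which the arm holds its last target.

## Working session

There is one attempt and no reset: what is moved stays moved. The work goes in short steps, Python scripts to look and compute and a tool call to move; the robot and the scene stay as the last step left them, time stands still between calls to the robot, and variables do not carry over. Pictures are saved under pics/ and viewed, and the job is handed in when it is done.

Besides the shell and the picture viewer there is one more tool, called after "Request:" as name([rows], argument=value, ...), one row to a line, values as JSON. drive_tool: Moves the arm, as the interface text tells. Its arguments: {"type":"object","properties":{"plan":{"type":"array"},"fingers":{"type":"number"}},"required":["plan"]}

```bash
mkdir -p pics; ls; python3 - <<'E'
from bench import arm
import cv2,pickle
s=arm.read_state();print({k:s[k] for k in('clock','position','ee_rot','contact_force','gripper_width')})
d={}
for n in('top','side'):
    r=arm.get_image(n);d[n]=r;cv2.imwrite(f'pics/{n}0.png',cv2.cvtColor(r['image'],cv2.COLOR_RGB2BGR));print(n,r['K'],r['R'],r['t'])
pickle.dump(d,open('d0.pkl','wb'))
E
```

```text
pics
{'clock': 0.0, 'position': array([218.66263851, 584.92452374, 255.21931277]), 'ee_rot': array([ 9.84023578e-01, -1.78034721e-01, -1.54312305e-04,  1.10133379e-03]), 'contact_force': array([ 1.01065763,  0.16217764, -0.90649926]), 'gripper_width': 85.828995079249}
top [[518.43784766   0.         323.0740479 ]
 [  0.         518.43784766 207.80634858]
 [  0.           0.           1.        ]] [[ 0.0782271  -0.99691441 -0.0064946 ]
 [-0.97681095 -0.07534399 -0.20040871]
 [ 0.199301    0.02202138 -0.97969085]] [ -65.82333639  577.11298539 1367.73205099]
side [[362.88461706   0.         320.75626977]
 [  0.         362.88461706 194.85419729]
 [  0.           0.           1.        ]] [[-0.88306873 -0.46908204 -0.01231481]
 [-0.29497267  0.5753277  -0.76288214]
 [ 0.36493936 -0.67004483 -0.64642029]] [492.32074431 252.5629265  580.14560822]
```

View pics/top0.png

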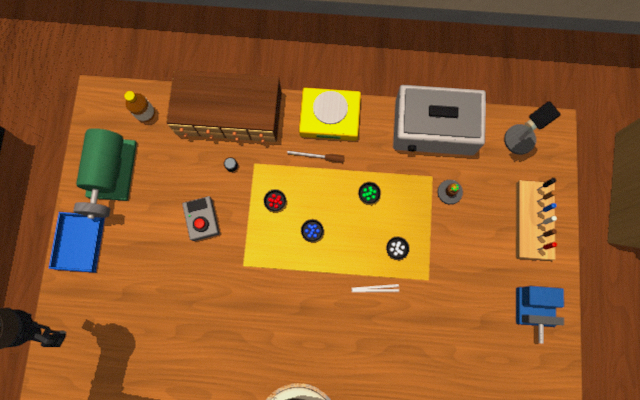

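View pics/side0.png

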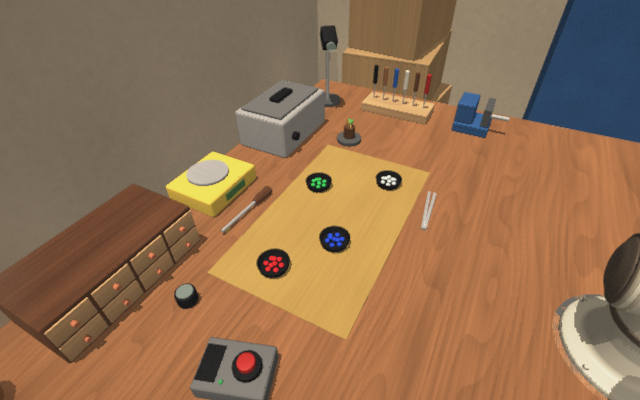

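The top view shows the button at (200,224), with red stones at (275,201), blue at (312,231), green at (370,193) and clear at (398,248). The recorder is at the lower left of the side view, with its button at (247,366).

```bash
cat > h.py <<'E'
import numpy as np,cv2,pickle
def ray(c,uv):
    d=c['R'].T@np.linalg.inv(c['K'])@np.array([uv[0],uv[1],1.]);return -c['R'].T@c['t'],d
def plane(c,uv,z):
    o,d=ray(c,uv);return o+d*(z-o[2])/d[2]
def tri(a,ua,b,ub):
    o1,d1=ray(a,ua);o2,d2=ray(b,ub)
    s=np.linalg.lstsq(np.c_[d1,-d2],o2-o1,rcond=None)[0]
    p,q=o1+s[0]*d1,o2+s[1]*d2;return (p+q)/2,np.linalg.norm(p-q)
def proj(c,X):
    x=c['K']@(c['R']@np.asarray(X,float)+c['t']);return x[:2]/x[2]
E
python3 - <<'E'
from h import *
d=pickle.load(open('d0.pkl','rb'))
seeds={'green':((370,193),(319,183)),'clear':((398,248),(389,181)),'red':((275,201),(274,264)),'blue':((312,231),(335,239))}
def dish(c,uv):
    hsv=cv2.cvtColor(c['image'],cv2.COLOR_RGB2HSV);im=c['image'].astype(int)
    # not mat: mat is yellow hue, bright
    mat=(hsv[...,0]>12)&(hsv[...,0]<32)&(hsv[...,1]>90)&(hsv[...,2]>90)
    m=np.zeros(mat.shape,np.uint8);r=24
    u,v=uv;m[v-r:v+r,u-r:u+r]=(~mat)[v-r:v+r,u-r:u+r]
    n,l,st,ce=cv2.connectedComponentsWithStats(m)
    k=l[v-3:v+4,u-3:u+4].max();cs,_=cv2.findContours((l==k).astype(np.uint8),0,1)
    ct=max(cs,key=cv2.contourArea);return cv2.fitEllipse(ct)
for k,(a,b) in seeds.items():
    for n,uv in(('top',a),('side',b)):
        e=dish(d[n],uv);print(k,n,np.round(e[0],1),np.round(e[1],1),'z18',plane(d[n],e[0],18).round(1),'z10',plane(d[n],e[0],10).round(1))
bt={}
for n,(u,v) in(('top',(200,224)),('side',(247,366))):
    c=d[n];im=c['image'].astype(int);m=((im[...,0]>110)&(im[...,1]<70)&(im[...,2]<70)).astype(np.uint8)
    n_,l,st,ce=cv2.connectedComponentsWithStats(m);k=l[v,u];print(n,st[k],ce[k]);bt[n]=ce[k]
    cs,_=cv2.findContours((l==k).astype(np.uint8),0,1);e=cv2.fitEllipse(max(cs,key=cv2.contourArea));print(e)
    for z in(35,45,50,55):print(z,plane(c,ce[k],z).round(1))
print(tri(d['top'],bt['top'],d['side'],bt['side']))
for n,(u,v) in(('top',(200,218)),('side',(236,368))):
    im=d[n]['image'][v-34:v+32,u-50:u+50];cv2.imwrite(f'pics/c_{n}.png',cv2.cvtColor(cv2.resize(im,None,fx=7,fy=7,interpolation=0),cv2.COLOR_RGB2BGR))
E
```

```text
green top [369.1 192.7] [20.6 21. ] z18 [ 642.4 -147.    18. ] z10 [ 644.3 -147.5   10. ]
green side [318.3 182.1] [18.8 24.3] z18 [ 639.5 -142.    18. ] z10 [ 644.4 -150.9   10. ]
clear top [397.3 248. ] [21.4 22. ] z18 [ 490.8 -234.9   18. ] z10 [ 491.9 -235.9   10. ]
clear side [388.4 179.9] [18.4 24.7] z18 [ 488.9 -228.8   18. ] z10 [ 491.6 -238.9   10. ]
red top [274.5 200.2] [20.8 21.1] z18 [599.9 119.2  18. ] z10 [601.6 120.1  10. ]
red side [273.  262.9] [27.9 32. ] z18 [597.8 121.4  18. ] z10 [602.2 116.3  10. ]
blue top [311.9 230.3] [21.3 21.4] z18 [522.    6.4  18. ] z10 [523.3   6.7  10. ]
blue side [334.4 238.7] [25.3 29.3] z18 [520.2   9.6  18. ] z10 [523.4   2.9  10. ]
top [194 218  11  11  87] [198.73563218 222.85057471]
((198.74432373046875, 222.86541748046875), (9.397332191467285, 10.08233642578125), 57.147762298583984)
35 [516.  321.5  35. ]
45 [514.4 318.8  45. ]
50 [513.6 317.5  50. ]
55 [512.9 316.2  55. ]
side [     0      0    640    400 255363] [319.64650713 199.29609615]
((319.5, 199.5), (459.8666076660156, 782.2474975585938), 90.0)
35 [596.6 -69.2  35. ]
45 [591.1 -59.1  45. ]
50 [588.3 -54.1  50. ]
55 [585.5 -49.   55. ]
(array([450.47690763, 235.45300351, 335.60036997]), np.float64(39.37199276149524))
```

View pics/c_top.png

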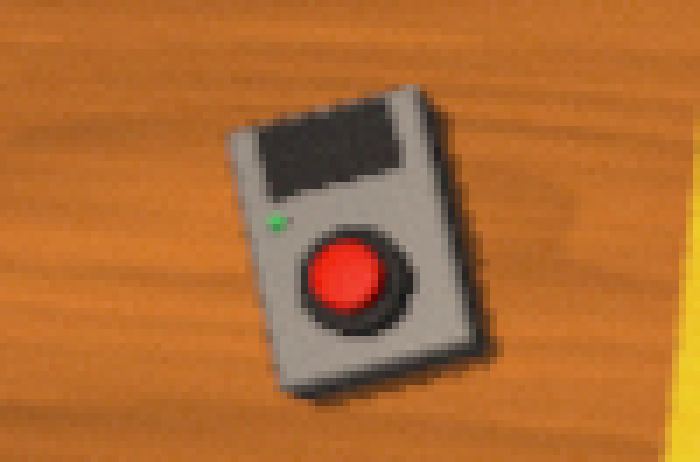

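View pics/c_side.png

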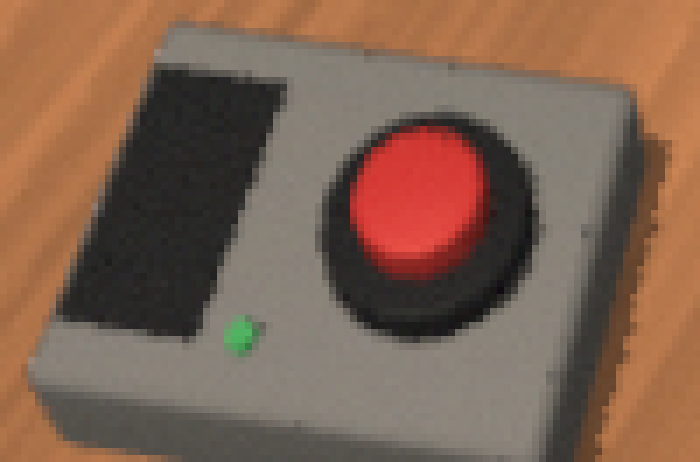

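The crops show the button's top face at about (198.9,222.8) in the top view and (245.3,361.4) in the side view. It has a black collar and stands at the end of the box nearest the robot.

```bash
python3 - <<'E'
from h import *
from bench import arm
from scipy.spatial.transform import Rotation as Ro
d=pickle.load(open('d0.pkl','rb'))
p,g=tri(d['top'],(198.9,222.8),d['side'],(245.3,361.4));print('button',p,g)
for n,a,b in(('g',(369.1,192.7),(318.3,182.1)),('c',(397.3,248),(388.4,179.9)),('r',(274.5,200.2),(273,262.9)),('b',(311.9,230.3),(334.4,238.7))):print(n,tri(d['top'],a,d['side'],b))
# box corners from top crop, z=35
for q in((232,132),(416,88),(478,345),(285,390)):
    print(plane(d['top'],(150+q[0]/7-.5,184+q[1]/7-.5),35).round(1))
s=arm.read_state();print(s['position'],Ro.from_quat(s['ee_rot']).as_matrix().round(3))
E
```

```text
button [512.09286622 314.62744239  58.59984405] 0.847338204902286
g (array([ 643.19990273, -147.5656741 ,   12.94429264]), np.float64(0.9868317162425823))
c (array([ 491.03944865, -235.56358472,   12.78419442]), np.float64(0.7906241286091722))
r (array([600.19136597, 119.46448481,  14.83080748]), np.float64(1.0845238283287808))
b (array([522.21593532,   6.29856774,  14.09311549]), np.float64(0.9013020018237284))
[570.4 373.9  35. ]
[594.1 302.5  35. ]
[492.3 265.2  35. ]
[468.5 339.2  35. ]
[218.69633835 584.98052348 255.32589792] [[ 0.937 -0.35  -0.001]
 [-0.35  -0.937 -0.002]
 [ 0.     0.002 -1.   ]]
```

Triangulation puts the button at (512,314,~57). The box outline (its centre offset by 20 mm) predicts (512.4,313.6), which agrees. The dishes come out at the expected heights: green (643,-147.5) and clear (491,-235.5). I'll shut the fingers and go above the button.

Request:
drive_tool([
  [[0.02,0.008,0],0],
  [[0.037,0.015,0],0],
  [[0.037,0.015,0],0],
  [[0.037,0.015,0],0],
  [[0.037,0.015,0],0],
  [[0.037,0.015,0.02],0],
  [[0.037,0.015,0.02],0],
  [[0.037,0.015,0.02],0],
  [[0.037,0.015,0.02],0],
  [[0.037,0.015,0.02],0],
  [[0.017,0.008,0],0],
  [[0,0,0],0],
], fingers=1)

```text
clock: 1.6
position: [513.5, 313.2, 156.7]
ee_rot: [0.984, -0.179, 0.0, -0.0]
contact_force: [0.4, -0.4, 0.6]
gripper_width: -0.0
```

```bash
cat > w.py <<'E'
import sys,time
from h import *
from bench import arm
from scipy.spatial.transform import Rotation as Ro
P=[]
s=arm.read_state()
p=s['position'];R=Ro.from_quat(s['ee_rot']).as_matrix()
print('t',s['clock'],'p',p.round(1),'F',np.round(s['contact_force'],1),'w',round(s['gripper_width'],1))
print(R.round(3).tolist())
T=np.array([float(a) for a in sys.argv[1:4]])
print('tool shift mm',(R.T@(T-p)).round(1))
E
python3 w.py 512.2 314.3 95
```

```text
t 1.6 p [513.5 313.2 156.7] F [ 0.4 -0.4  0.6] w -0.0
[[0.936, -0.352, 0.0], [-0.352, -0.936, 0.0], [0.0, -0.0, -1.0]]
tool shift mm [-1.6 -0.6 61.7]
```

Request:
drive_tool([
  [[-0.0015,-0.0005,0.02],0],
  [[0,0,0.02],0],
  [[0,0,0.016],0],
  [[0,0,0.004],0],
  [[0,0,0],0],
])

```text
clock: 2.22
position: [511.4, 315.8, 96.7]
ee_rot: [0.984, -0.178, 0.0, -0.0]
contact_force: [0.3, -0.6, 0.8]
gripper_width: -0.2
```

```bash
python3 w.py 512.2 314.3 80; python3 - <<'E'
from bench import arm
import cv2
r=arm.get_image('side')['image'];cv2.imwrite('pics/s1.png',cv2.cvtColor(cv2.resize(r[280:400,170:330],None,fx=5,fy=5,interpolation=0),cv2.COLOR_RGB2BGR))
E
```

```text
t 2.225 p [511.4 315.8  96.7] F [ 0.3 -0.6  0.8] w -0.2
[[0.937, -0.35, 0.001], [-0.35, -0.937, 0.0], [0.0, -0.0, -1.0]]
tool shift mm [ 1.3  1.1 16.7]
```

View pics/s1.png

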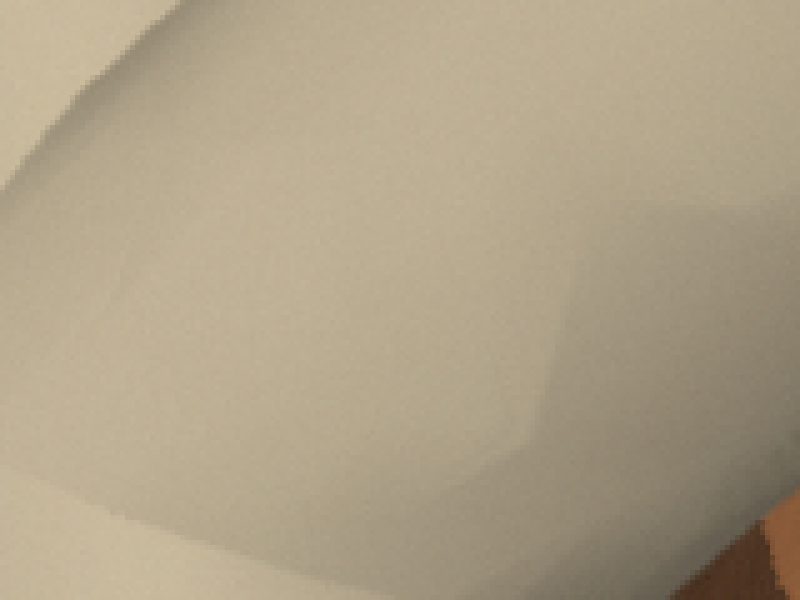

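The arm blocks this view, so I'll go down by feel. Contact should come at a TCP height near 80.

Request:
drive_tool([
  [[0.001,0.001,0.004],0],
  [[0,0,0.004],0],
  [[0,0,0.004],0],
  [[0,0,0],0],
])

```text
clock: 2.78
position: [511.7, 313.9, 83.8]
ee_rot: [0.984, -0.178, -0.0, 0.0]
contact_force: [-0.4, -0.6, 0.0]
gripper_width: -0.7
```

Request:
drive_tool([
  [[0,0,0.003],0],
  [[0,0,0],0],
])

```text
clock: 3.02
position: [512.1, 314.3, 81.5]
ee_rot: [0.984, -0.178, 0.0, -0.0]
contact_force: [0.6, 0.8, 1.1]
gripper_width: -0.1
```

Request:
drive_tool([
  [[0,0,0.003],0],
  [[0,0,0],0],
])

```text
clock: 3.28
position: [512.2, 314.3, 78.6]
ee_rot: [0.984, -0.178, 0.0, -0.0]
contact_force: [-0.2, -0.3, 3.5]
gripper_width: -0.2
```

Request:
drive_tool([
  [[0,0,0.002],0],
  [[0,0,0],0],
])

```text
clock: 3.52
position: [512.2, 314.3, 76.6]
ee_rot: [0.984, -0.178, 0.0, -0.0]
contact_force: [0.1, 0.8, 4.9]
gripper_width: 0.3
```

Request:
drive_tool([
  [[0,0,0.0015],0],
  [[0,0,0],0],
])

```text
clock: 3.78
position: [512.2, 314.3, 76.0]
ee_rot: [0.984, -0.178, 0.0, -0.0]
contact_force: [-2.6, -1.4, 9.1]
gripper_width: -0.0
```

The force reached 9 N, past the 5 N full-down value, after about 6 mm of travel, so the button bottomed. Now I'll lift straight up to release it.

Request:
drive_tool([
  [[0,0,-0.005],0],
  [[0,0,-0.01],0],
  [[0,0,-0.02],0],
  [[0,0,-0.04],0],
  [[0,0,-0.05],0],
  [[0,0,-0.05],0],
  [[0,0,-0.04],0],
  [[0,0,-0.01],0],
])

```text
clock: 4.78
position: [512.3, 314.5, 302.8]
ee_rot: [0.984, -0.178, 0.001, -0.002]
contact_force: [0.3, 0.1, -1.2]
gripper_width: 0.1
```

Request:
drive_tool([
  [[0.017,0.035,0],0],
  [[0.017,0.035,0],0],
  [[0.017,0.035,0],0],
  [[0.017,0.035,0],0],
  [[0.017,0.035,0],0],
  [[0.029,0.02,0],0],
  [[0.029,0.02,0],0],
  [[0.029,0.02,0],0],
  [[0.029,0.02,0],0],
  [[0,0,0],0],
])

```text
clock: 6.02
position: [610.8, 3.2, 297.2]
ee_rot: [0.984, -0.18, -0.002, 0.001]
contact_force: [0.3, 1.3, -0.5]
gripper_width: -0.2
```

```bash
python3 w.py 643.4 -147.4 150; python3 - <<'E'
from bench import arm
import cv2
r=arm.get_image('top')['image'];cv2.imwrite('pics/t2.png',cv2.cvtColor(r,cv2.COLOR_RGB2BGR))
E
```

```text
t 6.025 p [610.8   3.2 297.2] F [ 0.3  1.3 -0.5] w -0.2
[[0.935, -0.353, -0.005], [-0.353, -0.935, -0.0], [-0.004, 0.002, -1.0]]
tool shift mm [ 84.3 129.  147.2]
```

View pics/t2.png

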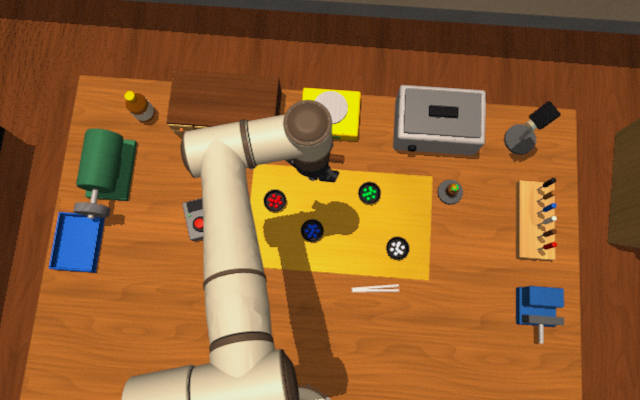

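The dishes haven't moved and the hand is high, near (325,170). Next I'll go over the green dish.

Request:
drive_tool([
  [[0.021,0.032,0],0],
  [[0.021,0.032,0],0],
  [[0.021,0.032,0],0],
  [[0.021,0.032,0],0],
  [[0,0.001,0.03],0],
  [[0,0,0.04],0],
  [[0,0,0.04],0],
  [[0,0,0.037],0],
  [[0,0,0],0],
])

```text
clock: 7.2
position: [641.7, -144.1, 149.0]
ee_rot: [0.984, -0.178, -0.004, 0.0]
contact_force: [-0.1, -0.7, 1.0]
gripper_width: -0.0
```

```bash
python3 w.py 643.4 -147.4 68
```

```text
t 7.2 p [ 641.7 -144.1  149. ] F [-0.1 -0.7  1. ] w -0.0
[[0.937, -0.35, -0.009], [-0.35, -0.937, 0.001], [-0.009, 0.002, -1.0]]
tool shift mm [ 3.5  2.3 81. ]
```

Request:
drive_tool([
  [[0.002,0.002,0.015],0],
  [[0.001,0,0.025],0],
  [[0,0,0.025],0],
  [[0,0,0.012],0],
  [[0,0,0.004],0],
  [[0,0,0],0],
])

```text
clock: 7.95
position: [647.1, -148.4, 72.7]
ee_rot: [0.984, -0.178, 0.001, -0.0]
contact_force: [-0.3, 0.6, -0.0]
gripper_width: 0.3
```

```bash
python3 w.py 643.4 -147.4 68; python3 - <<'E'
from bench import arm
import cv2
for n in('top','side'):
    r=arm.get_image(n)['image'];cv2.imwrite(f'pics/{n}3.png',cv2.cvtColor(r,cv2.COLOR_RGB2BGR))
E
```

```text
t 7.95 p [ 647.1 -148.4   72.7] F [-0.3  0.6 -0. ] w 0.3
[[0.937, -0.35, 0.002], [-0.35, -0.937, -0.0], [0.002, -0.0, -1.0]]
tool shift mm [-3.8  0.4  4.7]
```

View pics/side3.png

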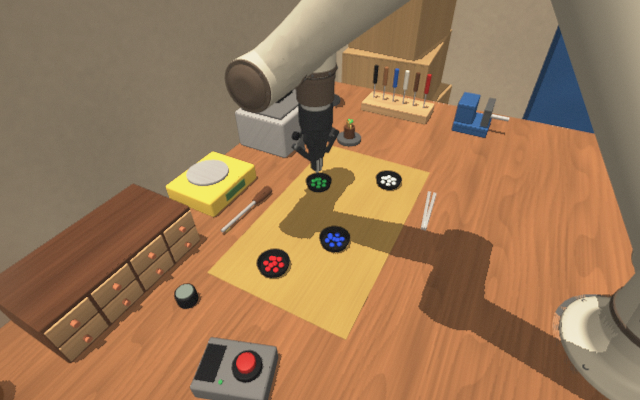

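The fingertips are above the green dish at about (318,170), and the button is back up. A small correction, then I'll dwell.

Request:
drive_tool([
  [[-0.003,0,0.002],0],
  [[0,0,0.001],0],
  [[0,0,0],0],
  [[0,0,0],0],
])

```text
clock: 8.55
position: [643.8, -147.3, 68.9]
ee_rot: [0.984, -0.178, 0.0, 0.0]
contact_force: [-0.1, 0.4, 0.7]
gripper_width: -0.0
```

```bash
python3 w.py 643.4 -147.4 68
```

```text
t 8.55 p [ 643.8 -147.3   68.9] F [-0.1  0.4  0.7] w -0.0
[[0.937, -0.35, 0.0], [-0.35, -0.937, -0.0], [0.0, -0.0, -1.0]]
tool shift mm [-0.3  0.2  0.9]
```

Request:
drive_tool([
  [[0,0,0.001],0],
  [[0,0,0],0],
  [[0,0,0],0],
  [[0,0,0],0],
  [[0,0,0],0],
  [[0,0,0],0],
  [[0,0,0],0],
  [[0,0,0],0],
  [[0,0,0],0],
  [[0,0,0],0],
  [[0,0,0],0],
  [[0,0,0],0],
])

```text
clock: 10.05
position: [643.7, -147.3, 67.8]
ee_rot: [0.984, -0.178, -0.0, 0.0]
contact_force: [0.2, 0.2, -0.2]
gripper_width: 0.1
```

Request:
drive_tool([
  [[0,0,0],0],
  [[0,0,0],0],
  [[0,0,0],0],
  [[0,0,0],0],
  [[0,0,0],0],
  [[0,0,0],0],
  [[0,0,0],0],
  [[0,0,0],0],
  [[0,0,0],0],
  [[0,0,0],0],
  [[0,0,0],0],
  [[0,0,0],0],
])

```text
clock: 11.55
position: [643.7, -147.3, 67.8]
ee_rot: [0.984, -0.178, -0.0, 0.0]
contact_force: [-0.7, -0.3, -0.3]
gripper_width: 0.2
```

Request:
drive_tool([
  [[0,0,-0.02],0],
  [[0,0,-0.04],0],
  [[0,0,-0.05],0],
  [[0,0,-0.05],0],
  [[0,0,-0.02],0],
  [[-0.014,0.017,0],0],
  [[-0.028,0.034,0],0],
  [[-0.028,0.034,0],0],
  [[-0.028,0.034,0],0],
  [[-0.014,0.017,0],0],
  [[0,0,0],0],
  [[0,0,0],0],
])

```text
clock: 13.05
position: [492.0, -235.3, 247.9]
ee_rot: [0.984, -0.178, 0.0, 0.0]
contact_force: [-0.1, -0.5, 0.3]
gripper_width: 0.2
```

```bash
python3 w.py 491.3 -235.5 68
```

```text
t 13.05 p [ 492.  -235.3  247.9] F [-0.1 -0.5  0.3] w 0.2
[[0.937, -0.35, 0.001], [-0.35, -0.937, -0.0], [0.001, -0.0, -1.0]]
tool shift mm [ -0.7   0.5 179.9]
```

Request:
drive_tool([
  [[-0.0005,0.0005,0.02],0],
  [[0,0,0.04],0],
  [[0,0,0.04],0],
  [[0,0,0.04],0],
  [[0,0,0.02],0],
  [[0,0,0.015],0],
  [[0,0,0.003],0],
  [[0,0,0.001],0],
  [[0,0,0],0],
  [[0,0,0],0],
])

```text
clock: 14.3
position: [490.9, -235.8, 69.6]
ee_rot: [0.984, -0.178, 0.001, 0.0]
contact_force: [-0.2, 0.6, 0.1]
gripper_width: -0.0
```

```bash
python3 w.py 491.3 -235.5 68; python3 - <<'E'
from bench import arm
import cv2
for n in('top','side'):
    r=arm.get_image(n)['image'];cv2.imwrite(f'pics/{n}4.png',cv2.cvtColor(r,cv2.COLOR_RGB2BGR))
E
```

```text
t 14.3 p [ 490.9 -235.8   69.6] F [-0.2  0.6  0.1] w -0.0
[[0.937, -0.35, 0.002], [-0.35, -0.937, -0.0], [0.002, -0.0, -1.0]]
tool shift mm [ 0.3 -0.4  1.6]
```

View pics/side4.png

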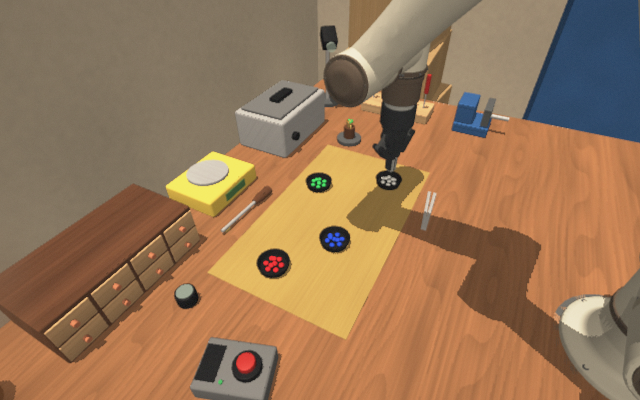

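View pics/top4.png

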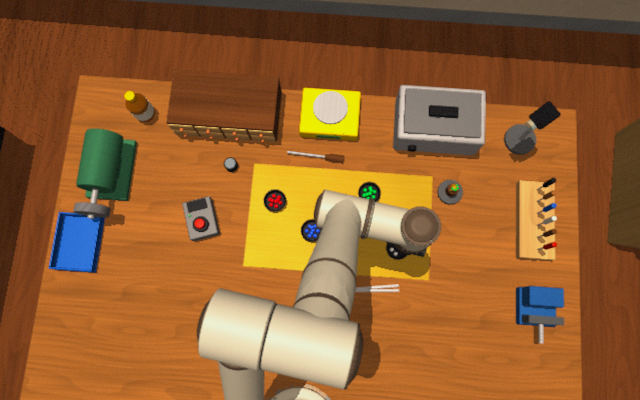

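The fingertips are over the clear dish, at about (391,168) in the side view, and everything else lies where it was. Now the dwell, then I'll hand in.

Request:
drive_tool([
  [[0,0,0.001],0],
  [[0,0,0],0],
  [[0,0,0],0],
  [[0,0,0],0],
  [[0,0,0],0],
  [[0,0,0],0],
  [[0,0,0],0],
  [[0,0,0],0],
  [[0,0,0],0],
  [[0,0,0],0],
  [[0,0,0],0],
  [[0,0,0],0],
])

```text
clock: 15.9
position: [490.5, -235.7, 67.8]
ee_rot: [0.984, -0.178, -0.0, 0.0]
contact_force: [-0.2, 0.1, -0.3]
gripper_width: -0.4
```

Request:
drive_tool([
  [[0,0,0],0],
  [[0,0,0],0],
  [[0,0,0],0],
  [[0,0,0],0],
  [[0,0,0],0],
  [[0,0,0],0],
  [[0,0,0],0],
  [[0,0,0],0],
  [[0,0,0],0],
  [[0,0,0],0],
  [[0,0,0],0],
  [[0,0,0],0],
])

```text
clock: 17.4
position: [490.5, -235.7, 67.8]
ee_rot: [0.984, -0.178, 0.0, -0.0]
contact_force: [0.4, -0.6, -0.1]
gripper_width: -0.2
```

```bash
python3 w.py 491.3 -235.5 68; python3 -c "
from bench import arm
print(arm.job_done())"
```

```text
t 17.4 p [ 490.5 -235.7   67.8] F [ 0.4 -0.6 -0.1] w -0.2
[[0.937, -0.35, 0.0], [-0.35, -0.937, 0.0], [0.0, -0.0, -1.0]]
tool shift mm [ 0.7 -0.5 -0.2]
the job is handed in; nothing more can be done
None
```

I carried out the whole job in the order asked and handed it in at 17.4 s; no verdict was reported.

- **Recorder button:** I pressed it with the shut fingertips to about 9 N after roughly 6 mm of travel, then lifted off. Later pictures show it sprung back up. I never saw it while it was down, because the arm blocked the side view, so the press is judged from force and travel.
- **Green dish:** I held still for about 3 s with the fingertips about 25 mm above the rim, within 1 mm of the measured centre.
- **Clear dish:** I did the same there, again for about 3 s and within 1 mm, and the hand is still pointing there.
- **Clearance:** Between places the fingertips were about 220 to 270 mm above the bench. The path from button to green was planned to stay about 70 mm or more from the red and blue dishes.

The last force reading was about 0 N, and the last pictures show nothing else on the bench moved. The arm partly hid the blue and clear dishes from the top camera in that last picture, so there I relied on the side view.

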